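# Weed the wrong profile block out of the tile case

## Task

Swing the case's lid open until it stands well back past upright, and compare the four coloured blocks inside with the layout board: the colour whose mark lies apart on the board's black plate was packed by mistake. Slide that one block along its lane, out of the case, until it lies flat and wholly in the black tray. Leave the other three in their lanes and the lid open, and do not shift the fresh roof tile.

Things in the scene. Friction and masses are not known exactly. Their poses are not given: they have to be found in the camera images.
- case: Green steel case with a black tray joined to its open side, fixed. Origin: on the bench under the centre of the case's 170 x 202 mm floor. +x runs along the lanes from tray to hinge (roughly to the robot's left), z up. Floor 6 mm thick, level through case and tray. Outer walls 48 mm high; the wall at the hinge end has its inside face at x = 80 mm
- mouth (a point): Middle of the case's open side, on the floor (case x = -85 mm, z = 6 mm), where the tray begins. The black tray, as wide as the case, reaches 135 mm from here towards -x, with a rim 18 mm high on its other three sides; nothing stands between lanes and tray once the lid is up
- lanes (a point): Centre of the four straight lanes, on the floor (case x = 0, y = 0, z = 6 mm). Lanes run along case x, centred at y = -72, -24, 24, 72 mm, at least 44 mm wide, open to the tray; dividers 4 mm thick, tops 34 mm above the bench. Between each block and the hinge-end wall lie 48 to 65 mm of empty lane, enough for shut fingertips; beside a block no finger fits
- lid (a joint): Case lid, hinge angle in rad: 0 shut, pi/2 upright, stop at 2.35 (leaning well back). Stiff hinge: it stays where it is left; moving it takes about 4 N upwards at the handle. Opaque green plate 172 x 202 mm, 6 mm thick, flat underneath
- lid_handle (a point): Centre of the lid's handle: a steel round bar 10 mm thick and 100 mm long, parallel to the hinge (case y), its centre line 38 mm off the lid's upper face, 150 mm from the hinge, a bracket leg at each end
- lid_hinge (a point): Point on the hinge line, half-way along it, at the case's far end (case x = 85 mm), 48 mm above the bench; the hinge line is parallel to the case's y axis
- leave_out (a point): Centre of the layout board's single place on its black plate, 6 mm above the bench: the mark lying here is the colour that is not in today's set. The board is flat on the bench at the robot's right; its silver plate, 200 x 90 mm, carries the three marks of the colours that belong
- red_block: Red resin profile block, 90 long (its x, lying along the lane) x 40 wide x 30 mm high, about 0.3 kg, with one wide raised rib along the middle of its top; origin: centre of its underside. Lies loose on the floor of one of the four lanes, any one
- blue_block: Blue resin profile block, 90 long (its x, lying along the lane) x 40 wide x 30 mm high, about 0.3 kg, with two narrow ribs along its top edges; origin: centre of its underside. Lies loose on the floor of one of the four lanes, any one
- yellow_block: Yellow resin profile block, 90 long (its x, lying along the lane) x 40 wide x 30 mm high, about 0.3 kg, with three raised bars across its top; origin: centre of its underside. Lies loose on the floor of one of the four lanes, any one
- white_block: White resin profile block, 90 long (its x, lying along the lane) x 40 wide x 30 mm high, about 0.3 kg, with a plain flat raised top; origin: centre of its underside. Lies loose on the floor of one of the four lanes, any one
- red_spot (a point): Top centre of the red mark, a flat disc 40 mm across and 7 mm thick fixed on the layout board
- blue_spot (a point): Top centre of the blue mark, a flat disc 40 mm across and 7 mm thick fixed on the layout board
- yellow_spot (a point): Top centre of the yellow mark, a flat disc 40 mm across and 7 mm thick fixed on the layout board
- white_spot (a point): Top centre of the white mark, a flat disc 40 mm across and 7 mm thick fixed on the layout board
- tile_c (a point): Freshly pressed grey arched roof tile standing on the bench, 170 x 130 mm, 70 mm high; this point is at its middle, 35 mm above the bench

How it is judged:
On the way:
1. the lid stands open, well past upright (value of joint lid above 1.7 rad), for 0.2 s.
At the end, for the whole second after the job is handed in: Lid open past 1.7 rad; the block whose mark lies on the black plate rests flat in the black tray, its centre over 128 mm from the case's origin towards the tray (clear of the lanes); the other three lie flat in their lanes, poking out 5 mm at most (value of joint lid above 1.7 rad and ((horizontal distance between red_spot and leave_out below 0.02 m and x of red_block in the frame of case between -0.2 and -0.128 m and y of red_block in the frame of case between -0.085 and 0.085 m and z of red_block in the frame of case below 0.012 m and angle between red_block's own z axis and vertical below 0.1 rad and linear speed of red_block below 0.01 m/s) or (not (horizontal distance between red_spot and leave_out below 0.02 m) and x of red_block in the frame of case between -0.045 and 0.045 m and y of red_block in the frame of case between -0.085 and 0.085 m and z of red_block in the frame of case below 0.012 m and angle between red_block's own z axis and vertical below 0.1 rad)) and ((horizontal distance between blue_spot and leave_out below 0.02 m and x of blue_block in the frame of case between -0.2 and -0.128 m and y of blue_block in the frame of case between -0.085 and 0.085 m and z of blue_block in the frame of case below 0.012 m and angle between blue_block's own z axis and vertical below 0.1 rad and linear speed of blue_block below 0.01 m/s) or (not (horizontal distance between blue_spot and leave_out below 0.02 m) and x of blue_block in the frame of case between -0.045 and 0.045 m and y of blue_block in the frame of case between -0.085 and 0.085 m and z of blue_block in the frame of case below 0.012 m and angle between blue_block's own z axis and vertical below 0.1 rad)) and ((horizontal distance between yellow_spot and leave_out below 0.02 m and x of yellow_block in the frame of case between -0.2 and -0.128 m and y of yellow_block in the frame of case between -0.085 and 0.085 m and z of yellow_block in the frame of case below 0.012 m and angle between yellow_block's own z axis and vertical below 0.1 rad and linear speed of yellow_block below 0.01 m/s) or (not (horizontal distance between yellow_spot and leave_out below 0.02 m) and x of yellow_block in the frame of case between -0.045 and 0.045 m and y of yellow_block in the frame of case between -0.085 and 0.085 m and z of yellow_block in the frame of case below 0.012 m and angle between yellow_block's own z axis and vertical below 0.1 rad)) and ((horizontal distance between white_spot and leave_out below 0.02 m and x of white_block in the frame of case between -0.2 and -0.128 m and y of white_block in the frame of case between -0.085 and 0.085 m and z of white_block in the frame of case below 0.012 m and angle between white_block's own z axis and vertical below 0.1 rad and linear speed of white_block below 0.01 m/s) or (not (horizontal distance between white_spot and leave_out below 0.02 m) and x of white_block in the frame of case between -0.045 and 0.045 m and y of white_block in the frame of case between -0.085 and 0.085 m and z of white_block in the frame of case below 0.012 m and angle between white_block's own z axis and vertical below 0.1 rad))); the robot touches nothing.
It fails at once if a block that belongs is drawn out of the case ((not (horizontal distance between red_spot and leave_out below 0.02 m) and x of red_block in the frame of case below -0.07 m) or (not (horizontal distance between blue_spot and leave_out below 0.02 m) and x of blue_block in the frame of case below -0.07 m) or (not (horizontal distance between yellow_spot and leave_out below 0.02 m) and x of yellow_block in the frame of case below -0.07 m) or (not (horizontal distance between white_spot and leave_out below 0.02 m) and x of white_block in the frame of case below -0.07 m)).
It fails at once if the fresh tile is shifted by more than 15 mm (distance of tile_c from where it was at the start of the episode above 0.015 m).
It also fails if it takes over 64 s, if anything falls off the work surface, if the arm or the gripper's body presses on something with over 40 N, if the wrist force passes 120 N, or if a joint passes its speed limit or range.

## Robot

A 7-joint arm with a two-finger parallel gripper is mounted at the origin on the work surface. World frame = base frame: x ahead of the robot, y to its left, z up, the work surface at z = 0. Lengths are in m, angles in rad, forces in N, time in s.
With the tool pointing down it reaches from about 0.425 to 0.925 m from the base axis. Payload 6.8 kg.
Tool frame: the origin (TCP) lies at the very end of the fingers, on their centre line; the grasp point (between the pads) lies 19 mm behind it; z points along the fingers, y is the line along which they close (so a half turn about z gives the same grasp; the last joint's range is limited). The gripper opens to 85 mm and grips with 20 to 120 N. Pads are 22 mm wide; open, the fingers measure 114 mm over their backs; the gripper's body (76 mm by 85 mm) begins 54 mm behind the grasp point. The pads swing forward as they close: fully open they stand 13 mm farther back than shut.
Start: joints at [-1.243, 0.477, 0.022, 1.555, -0.011, 1.109, -0.083], TCP at [0.285, 0.612, 0.231] pointing down, gripper open.
Joint ranges: [-2.96, 2.96], [-0.34, 2.1], [-1.41, 1.46], [0.24, 2.44], [-1.37, 4.51], [0.17, 1.92], [-2.96, 2.96]. Speed limits (rad/s): [2.39, 2.39, 3.14, 3.14, 3.14, 3.14, 3.14].

## Interface

Orientations are given as a rotation vector (axis times angle).
In Python, from bench import monitor, optics, r gives the robot as it stands.
- The arm moves only by the shell command python3 -m crank 'ROWS' [OPENING] [FORCE]. ROWS is JSON, a list of rows, each a list of 2 entries, a list of its own where there are three numbers: the shift along the tool's x, y, z in cm, then the turn, a rotation vector about the tool's x, y, z in rad. A call has 1 to 5 rows; each row shifts and turns the commanded pose from where the row before left it, along the tool's axes as they then stand; what a row does not reach is not made up. A row lasts 1/10 s, in which the tool goes at most 50 mm and 8.59 degrees, less where a joint would pass 70% of its speed; a pose out of reach is approached as far as the arm can. A call is refused whole if a number of a shift passes 5 or a number of a turn 0.15, either way. A call with a gripper value outside its range is refused whole. OPENING is the finger opening in cm, from 0 to 8.54, set as the call begins (- or left out, the last holds). The fingers move at their own pace and stop on an object; FORCE is the grip in N (left out, the last holds). Time passes only in rows, so rows that do not move let the fingers close. It gives the time, the measured TCP pose, the force, the opening and the grip force at its end, in the units of the state.
- monitor.get_obs(): the state, without advancing time (a new reading comes with each control period).
- optics.grab_frame(name): name is "scene" or "top"; returns (picture, depth): 480x640x3 uint8, red, green, blue; 480x640 float32, m along the optical axis (not along the pixel's ray), 0 where there is no reading.
- optics.camera_model(name): a dict with "vertical_fov" (degrees; the focal length in pixels is half the picture's height over the tangent of half this angle, whatever the lens; pixels are square), "cx", "cy" (the principal point, pixels), "D" ([k1, k2, p1, p2, k3] as OpenCV has them; the pictures are not rectified), "R" (3x3) and "t" (3): a world point X has camera coordinates R X + t. Camera axes: x right, y down, z forward; pixel columns grow to the right and rows downward; lengths in m; the calibration is good to about 2 mm. A picture is of the moment at which its call begins. camera_model takes no time and is no camera call.
- r.hand_in(): hands the job in; it is judged then, once.
The state is a dict: "clock": time; "joints": joint angles; "qvel": joint speeds; "tau": joint torques, N m; "tcp_pos": TCP position; "orientation": TCP orientation; "contact_force": force on the tool from outside, world axes, zero at the start; "moment": the same for the moment, N m; "grip_width": finger opening in m; "gripper_force": force on a finger pad.
Only numpy, scipy, OpenCV 4.12 (cv2) and the standard library are available. Lean on these libraries where they do the work, as an engineer would, in place of code of your own. Each camera call takes 0.05 s, during which the arm holds its last target. There are 200 camera calls.

## Working session

There is one attempt and no reset: what is moved stays moved. The work goes in short steps, Python scripts to look and compute and a shell command to move; the robot and the scene stay as the last step left them, time stands still between calls to the robot, and variables do not carry over. Pictures are saved under pics/ and viewed, at most 10 in all, crops included, and the job is handed in when it is done.

```bash
ls; mkdir -p pics; cat > h.py <<'E'
import numpy as np, cv2
from scipy.spatial.transform import Rotation as Rn
from bench import monitor, optics, r
def snap(name,fn):
    p,d=optics.grab_frame(name); cv2.imwrite(f'pics/{fn}.png',p[:,:,::-1]); np.save(f'pics/{fn}.npy',d); return p,d
def cam(name):
    m=optics.camera_model(name); f=240/np.tan(np.radians(m['vertical_fov'])/2)
    return np.array([[f,0,m['cx']],[0,f,m['cy']],[0,0,1]]),np.array(m['D'],float),np.array(m['R']),np.array(m['t'])
def px2w(name,uv,d=None,z=None):
    K,D,R,t=cam(name); out=[]
    for u,v in uv:
        n=np.append(cv2.undistortPoints(np.array([[[u,v]]],float),K,D)[0,0],1)
        if z is None:
            w=d[int(v)-1:int(v)+2,int(u)-1:int(u)+2]; s=np.median(w[w>0]) if (w>0).any() else np.nan
        else:
            c=-R.T@t; s=(z-c[2])/(R.T@n)[2]
        out.append(R.T@(n*s-t))
    return np.array(out)
E
python3 - <<'E'
from h import *
snap('scene','s0');snap('top','t0')
o=monitor.get_obs();print({k:np.round(v,3) for k,v in o.items()})
for n in('scene','top'):
    K,D,R,t=cam(n);print(n,K[0,0],-R.T@t)
E
```

```text
pics
{'clock': np.float64(0.1), 'joints': array([-1.243,  0.478,  0.022,  1.556, -0.011,  1.109, -0.083]), 'qvel': array([ 0.   , -0.002,  0.   , -0.003,  0.001,  0.   , -0.001]), 'tau': array([ 5.0000e-03, -5.9775e+01,  1.6140e+00, -2.8195e+01,  1.3000e-02,
        5.0000e-03, -0.0000e+00]), 'tcp_pos': array([0.285, 0.611, 0.23 ]), 'orientation': array([-6.790e-01, -3.067e+00,  2.000e-03]), 'contact_force': array([-0.493,  0.147,  0.112]), 'moment': array([-0.039,  0.008,  0.049]), 'gripper_force': np.float64(0.0), 'grip_width': np.float64(0.085)}
scene 526.5810345984574 [ 1.20605998 -0.69607591  0.68203171]
top 624.6886669696003 [ 0.48406262 -0.09482641  1.56357315]
```

View pics/s0.png

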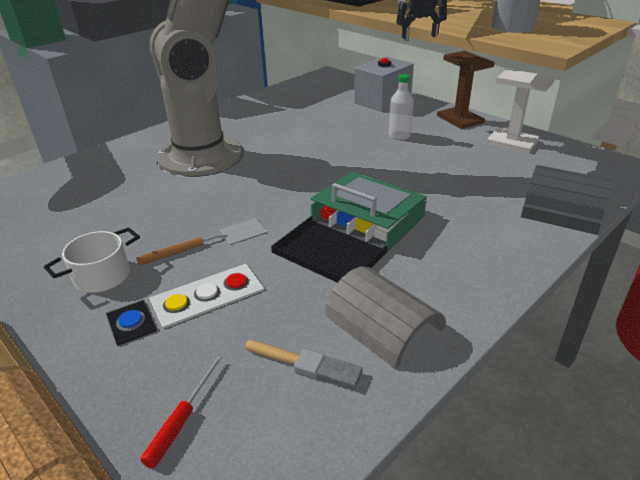

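View pics/t0.png

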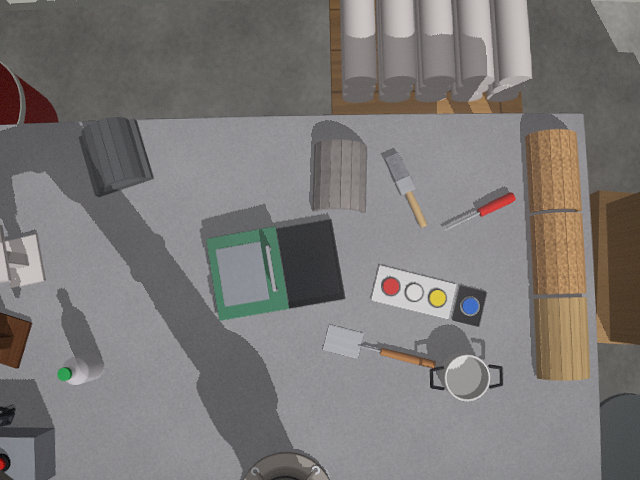

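The layout board (right) shows blue at (470,306) on the black plate; red, white and yellow are on silver. The case is shut, with its tray to the right at (310,262). The scene view shows blue second in the row, at (346,218).

```bash
python3 - <<'E'
import cv2
a=cv2.imread('pics/t0.png')[205:330,195:355];b=cv2.imread('pics/s0.png')[165:285,265:435]
cv2.imwrite('pics/c0.png',cv2.resize(a,None,fx=5,fy=4.8,interpolation=2)[:600])
a=cv2.resize(a,None,fx=4.6,fy=4.6,interpolation=2);cv2.imwrite('pics/c0.png',a)
b=cv2.resize(b,None,fx=4.6,fy=4.6,interpolation=2);cv2.imwrite('pics/c1.png',b)
E
```

```text
(no output)
```

View pics/c0.png

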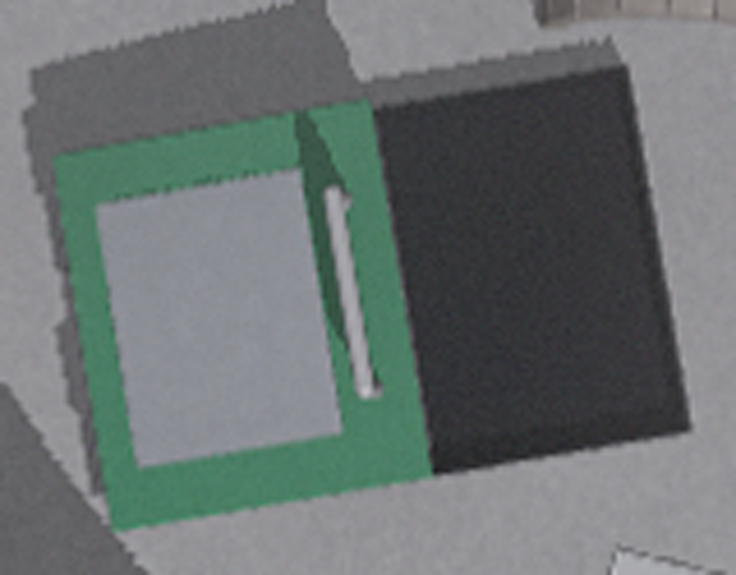

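View pics/c1.png

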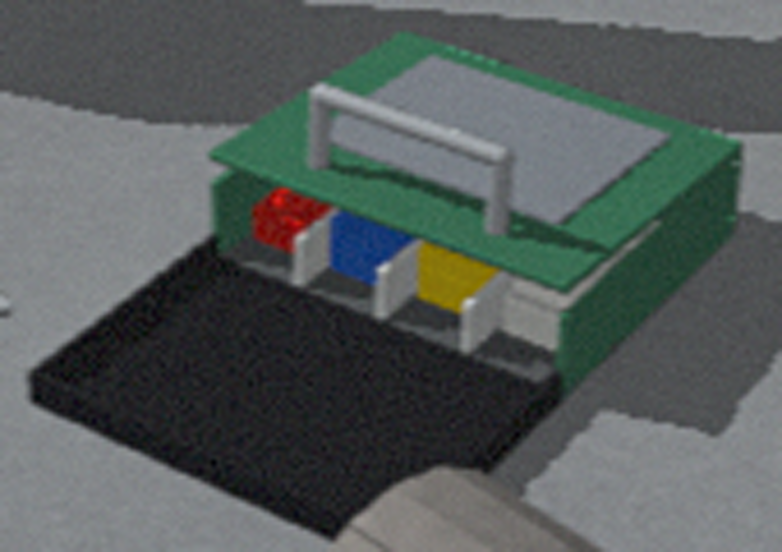

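```bash
python3 - <<'E'
from h import *
f=lambda P:[(195+u/4.6-.4,205+v/4.6-.4) for u,v in P]
L=px2w('top',f([(55,155),(112,530),(432,475),(370,98)]),z=.054)
H=px2w('top',f([(338,190),(370,392)]),z=.097)
T=px2w('top',f([(627,66),(690,430)]),z=.018)
W=np.vstack([L,T])[:,:2]
# model: lid from hinge x=.085 to -.087
M=np.array([[.085,-.101],[.085,.101],[-.087,.101],[-.087,-.101],[-.22,-.101],[-.22,.101]])
mc,wc=M.mean(0),W.mean(0);U,S,V=np.linalg.svd((M-mc).T@(W-wc));R=(U@V).T
o=wc-R@mc;print('origin',o,'yaw',np.arctan2(R[1,0],R[0,0]),np.linalg.det(R));print('res',W-(M@R.T+o))
print('handle',H,'model',o+R@[-.065,0],'hinge',o+R@[.085,0],'blue lane hinge end',o+R@[.07,.024],o+R@[.07,-.024])
ob=monitor.get_obs();print(Rn.from_rotvec(ob['orientation']).as_matrix().round(3))
E
```

```text
origin [0.5570802  0.08055477] yaw 1.7198230040165217 1.0000000000000002
res [[-0.00147969 -0.00043644]
 [ 0.0004868   0.00077827]
 [ 0.00045325  0.00283434]
 [-0.00014803  0.00241415]
 [-0.00081079 -0.0030457 ]
 [ 0.00149846 -0.00254461]]
handle [[0.61732166 0.02592734 0.097     ]
 [0.51371838 0.01101941 0.097     ]] model [0.56673112 0.01627523] hinge [0.54445977 0.16461264] blue lane hinge end [0.52295292 0.14621548] [0.57042089 0.15334231]
[[-0.907  0.422 -0.001]
 [ 0.422  0.907 -0.001]
 [-0.    -0.002 -1.   ]]
```

```bash
cat >> h.py <<'E'
O=np.array([.5571,.0806]);YAW=1.7198
RC=Rn.from_euler('z',YAW).as_matrix()
def c2w(p): p=np.array(p,float);return RC@p+np.append(O,0)
def rep(target=None,Rt=None):
    ob=monitor.get_obs();R=Rn.from_rotvec(ob['orientation']).as_matrix();p=np.array(ob['tcp_pos'])
    print('t',round(float(ob['clock']),2),'case pos',(RC.T@(p-np.append(O,0))).round(4),'F',np.array(ob['contact_force']).round(1),'q',np.array(ob['joints']).round(2),'w',round(float(ob['grip_width']),4))
    if Rt is not None: print('turn tool',Rn.from_matrix(R.T@Rt).as_rotvec().round(3))
    if target is not None: print('shift tool cm',(R.T@(target-p)*100).round(2))
DOWN=RC@np.array([[0,1,0],[1,0,0],[0,0,-1]]).T
E
python3 -m crank '[[[0,0,-2],[0,0,-0.117]],[[0,0,-2],[0,0,-0.117]],[[0,0,-2],[0,0,-0.117]],[[0,0,-2],[0,0,-0.117]],[[0,0,-2],[0,0,-0.117]]]' 5
python3 - <<'E'
from h import *
print(DOWN)
rep(c2w([-.066,0,.2]),DOWN)
print(px2w('top',[(65,373)],d=np.load('pics/t0.npy')))
E
```

```text
clock: 0.6
tcp_pos: [0.2849, 0.6116, 0.3315]
orientation: [0.242, -3.132, 0.002]
contact_force: [0.6, 0.5, 0.1]
grip_width: 0.0499
gripper_force: 0.0
[[-0.98891948 -0.14845292  0.        ]
 [-0.14845292  0.98891948  0.        ]
 [ 0.          0.         -1.        ]]
t 0.6 case pos [0.5655 0.1904 0.3315] F [0.6 0.5 0.1] q [-1.16  0.41 -0.09  1.42  0.04  1.31  0.47] w 0.0499
turn tool [-0.001 -0.     0.005]
shift tool cm [-18.73 -63.23  13.21]
[[0.33471858 0.47813897 0.17881902]]
```

```bash

python3 -m crank '[[[-1.25,-4.2,0],[0,0,0]],[[-1.25,-4.2,0],[0,0,0]],[[-1.25,-4.2,0],[0,0,0]],[[-1.25,-4.2,0],[0,0,0]],[[-1.25,-4.2,0],[0,0,0]]]'
python3 -m crank '[[[-1.25,-4.2,0],[0,0,0]],[[-1.25,-4.2,0],[0,0,0]],[[-1.25,-4.2,0],[0,0,0]],[[-1.25,-4.2,0],[0,0,0]],[[-1.25,-4.2,0],[0,0,0]]]'
python3 -m crank '[[[-1.25,-4.2,2],[0,0,0]],[[-1.25,-4.2,2],[0,0,0]],[[-1.25,-4.2,3],[0,0,0]],[[-1.25,-4.2,3],[0,0,0]],[[-1.25,-4.2,3],[0,0,0]]]'
python3 -m crank '[[[0,0,0],[0,0,0]],[[0,0,0],[0,0,0]]]' | tail -1
python3 - <<'E'
from h import *
rep(c2w([-.066,0,.073]),DOWN)
E
```

```text
clock: 1.1
tcp_pos: [0.3784, 0.4116, 0.331]
orientation: [0.234, -3.133, 0.001]
contact_force: [0.7, 0.5, 0.1]
grip_width: 0.0501
gripper_force: 0.0
clock: 1.6
tcp_pos: [0.4712, 0.2133, 0.3311]
orientation: [0.234, -3.132, 0.0]
contact_force: [0.8, -0.7, 0.3]
grip_width: 0.0498
gripper_force: 0.0
clock: 2.1
tcp_pos: [0.561, 0.0222, 0.2054]
orientation: [-0.234, 3.133, 0.0]
contact_force: [0.4, 0.3, 0.3]
grip_width: 0.0498
gripper_force: 0.0
gripper_force: 0.0
t 2.3 case pos [-0.0577  0.0056  0.2055] F [ 0.6 -0.2  0.8] q [-0.35  0.32  0.25  1.87 -0.1   0.96  1.66] w 0.05
turn tool [-0.    -0.002 -0.002]
shift tool cm [-0.59 -0.83 13.25]
```

Descend and look from the top before closing.

```bash

python3 -m crank '[[[-0.6,-0.8,1],[0,0,0]],[[0,0,3],[0,0,0]],[[0,0,3],[0,0,0]],[[0,0,3],[0,0,0]],[[0,0,2],[0,0,0]]]'
python3 -m crank '[[[0,0,1],[0,0,0]],[[0,0,0],[0,0,0]]]' | tail -1
python3 - <<'E'
from h import *
rep(c2w([-.066,0,.073]),DOWN)
p,d=snap('scene','s1')
cv2.imwrite('pics/c2.png',cv2.resize(p[120:290,260:440,::-1],None,fx=3.5,fy=3.5,interpolation=2))
E
```

```text
clock: 2.8
tcp_pos: [0.5675, 0.0183, 0.0849]
orientation: [0.238, -3.132, -0.001]
contact_force: [-0.4, 0.8, 0.4]
grip_width: 0.0501
gripper_force: 0.0
gripper_force: 0.0
t 3.0 case pos [-0.0638 -0.0008  0.0757] F [-1.  -0.2  0.5] q [-0.3   0.51  0.21  1.95 -0.16  0.7   1.72] w 0.0499
turn tool [ 0.    -0.002  0.002]
shift tool cm [ 0.08 -0.22  0.27]
```

View pics/c2.png

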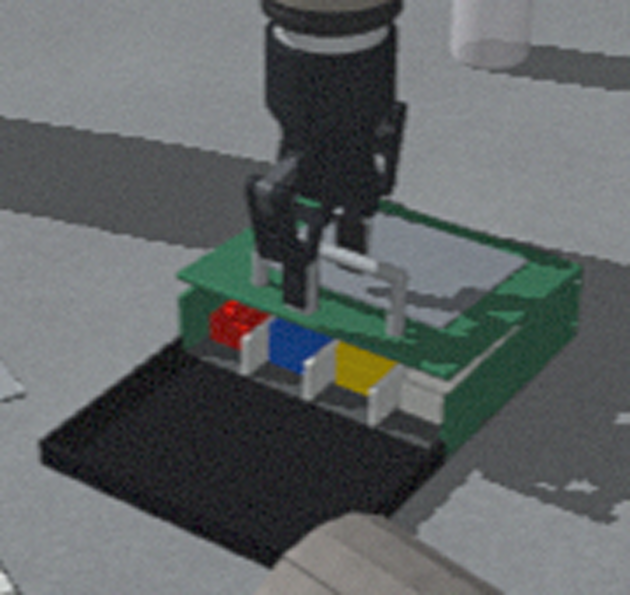

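The fingers straddle the bar near its middle (crop 300,270). Next I close on it and work out the arc.

```bash

python3 -m crank '[[[0,-0.2,0.25],[0,0,0]],[[0,0,0],[0,0,0]],[[0,0,0],[0,0,0]],[[0,0,0],[0,0,0]],[[0,0,0],[0,0,0]]]' 0 40
cat > arc.py <<'E'
from h import *
import sys
# tool-frame rows (y,z cm) along arc th, from actual tool pose, tilt a=k*th
def bar(th): a=.285+th; return np.array([.085-.1563*np.cos(a),.048+.1563*np.sin(a)])
def tip(th,k): a=k*th; return bar(th)+.019*np.array([-np.sin(a),-np.cos(a)])
k=.45;N=30;T=np.linspace(0,2.16,N+1)
for i in range(N):
    d=tip(T[i+1],k)-tip(T[i],k);a=k*T[i]
    y=np.array([np.cos(a),-np.sin(a)]);z=np.array([-np.sin(a),-np.cos(a)])
    print(i,round(T[i+1],2),'yz cm',round(d@y*100,2),round(d@z*100,2),'turn',round(k*(T[1]),4),'tip',tip(T[i+1],k).round(4))
E
python3 arc.py; python3 -c "
from h import *
rep()"
```

```text
clock: 3.55
tcp_pos: [0.568, 0.0206, 0.0742]
orientation: [-0.241, 3.132, 0.009]
contact_force: [-0.6, 13.2, -4.5]
grip_width: 0.0083
gripper_force: 38.8
0 0.07 yz cm 0.29 -1.07 turn 0.0324 tip [-0.0621  0.0836]
1 0.14 yz cm 0.34 -1.05 turn 0.0324 tip [-0.0584  0.0941]
2 0.22 yz cm 0.38 -1.04 turn 0.0324 tip [-0.0539  0.1042]
3 0.29 yz cm 0.42 -1.02 turn 0.0324 tip [-0.0488  0.1139]
4 0.36 yz cm 0.46 -1.0 turn 0.0324 tip [-0.043   0.1232]
5 0.43 yz cm 0.5 -0.98 turn 0.0324 tip [-0.0365  0.1321]
6 0.5 yz cm 0.53 -0.96 turn 0.0324 tip [-0.0294  0.1404]
7 0.58 yz cm 0.57 -0.93 turn 0.0324 tip [-0.0217  0.1482]
8 0.65 yz cm 0.61 -0.9 turn 0.0324 tip [-0.0135  0.1554]
9 0.72 yz cm 0.64 -0.88 turn 0.0324 tip [-0.0048  0.1619]
10 0.79 yz cm 0.68 -0.85 turn 0.0324 tip [0.0043 0.1678]
11 0.86 yz cm 0.71 -0.82 turn 0.0324 tip [0.0138 0.173 ]
12 0.94 yz cm 0.74 -0.79 turn 0.0324 tip [0.0237 0.1775]
13 1.01 yz cm 0.77 -0.76 turn 0.0324 tip [0.0338 0.1812]
14 1.08 yz cm 0.8 -0.72 turn 0.0324 tip [0.0442 0.1842]
15 1.15 yz cm 0.83 -0.69 turn 0.0324 tip [0.0547 0.1864]
16 1.22 yz cm 0.86 -0.65 turn
[... 179 characters left out ...]
ip [0.0975 0.1873]
20 1.51 yz cm 0.95 -0.5 turn 0.0324 tip [0.1081 0.1855]
21 1.58 yz cm 0.97 -0.46 turn 0.0324 tip [0.1185 0.183 ]
22 1.66 yz cm 0.98 -0.42 turn 0.0324 tip [0.1287 0.1797]
23 1.73 yz cm 1.0 -0.38 turn 0.0324 tip [0.1386 0.1757]
24 1.8 yz cm 1.01 -0.33 turn 0.0324 tip [0.1481 0.171 ]
25 1.87 yz cm 1.03 -0.29 turn 0.0324 tip [0.1573 0.1656]
26 1.94 yz cm 1.04 -0.25 turn 0.0324 tip [0.166  0.1595]
27 2.02 yz cm 1.05 -0.2 turn 0.0324 tip [0.1743 0.1527]
28 2.09 yz cm 1.05 -0.16 turn 0.0324 tip [0.182  0.1454]
29 2.16 yz cm 1.06 -0.11 turn 0.0324 tip [0.1892 0.1376]
t 3.55 case pos [-0.061  -0.0019  0.0742] F [-0.6 13.2 -4.5] q [-0.3   0.51  0.2   1.95 -0.16  0.7   1.73] w 0.0083
```

```bash

python3 -m crank '[[[0,0.6,-1.0],[0.032,0,0]],[[0,0.4,-1.05],[0.032,0,0]],[[0,0.4,-1.05],[0.032,0,0]],[[0,0.4,-1.0],[0.032,0,0]],[[0,0.45,-1.0],[0.032,0,0]]]'
python3 -c "
from h import *
rep()"
```

```text
clock: 4.05
tcp_pos: [0.5644, 0.0437, 0.1234]
orientation: [-0.237, 3.109, -0.246]
contact_force: [3.4, 7.0, -11.3]
grip_width: 0.0085
gripper_force: 38.8
t 4.05 case pos [-0.0375 -0.0018  0.1234] F [  3.4   7.  -11.3] q [-0.54  0.45  0.33  1.94  0.02  0.79  1.47] w 0.0085
```

```bash

python3 -m crank '[[[0,0.5,-1.0],[0.032,0,0]],[[0,0.55,-0.95],[0.032,0,0]],[[0,0.55,-0.95],[0.032,0,0]],[[0,0.6,-0.9],[0.032,0,0]],[[0,0.65,-0.9],[0.032,0,0]]]'
python3 -c "
from h import *
rep()"
python3 -m crank '[[[0,0.7,-0.85],[0.032,0,0]],[[0,0.7,-0.8],[0.032,0,0]],[[0,0.75,-0.8],[0.032,0,0]],[[0,0.75,-0.75],[0.032,0,0]],[[0,0.8,-0.7],[0.032,0,0]]]'
python3 -c "
from h import *
rep()"
```

```text
clock: 4.55
tcp_pos: [0.5584, 0.0829, 0.1613]
orientation: [-0.236, 3.068, -0.488]
contact_force: [5.7, 11.2, -26.9]
grip_width: 0.0088
gripper_force: 38.5
t 4.55 case pos [ 0.0021 -0.0016  0.1613] F [  5.7  11.2 -26.9] q [-0.75  0.43  0.41  1.91  0.18  0.91  1.24] w 0.0088
clock: 5.05
tcp_pos: [0.551, 0.1305, 0.1815]
orientation: [-0.232, 3.009, -0.728]
contact_force: [12.7, 2.6, -31.5]
grip_width: 0.0083
gripper_force: 38.7
t 5.05 case pos [ 0.0502 -0.0014  0.1815] F [ 12.7   2.6 -31.5] q [-0.92  0.47  0.44  1.85  0.29  1.05  1.05] w 0.0083
```

```bash

python3 -m crank '[[[0,0.8,-0.5],[0.032,0,0]],[[0,0.85,-0.5],[0.032,0,0]],[[0,0.9,-0.5],[0.032,0,0]],[[0,0.9,-0.55],[0.032,0,0]],[[0,0.95,-0.55],[0.032,0,0]]]'
python3 -c "
from h import *
rep()"
python3 -m crank '[[[0,0.95,-0.5],[0.032,0,0]],[[0,1.0,-0.45],[0.032,0,0]],[[0,1.0,-0.4],[0.032,0,0]],[[0,1.0,-0.35],[0.032,0,0]],[[0,1.0,-0.3],[0.032,0,0]]]'
python3 -c "
from h import *
rep()"
```

```text
clock: 5.55
tcp_pos: [0.5443, 0.1757, 0.184]
orientation: [-0.218, 2.929, -0.973]
contact_force: [4.7, -4.4, -10.7]
grip_width: 0.0084
gripper_force: 39.3
t 5.55 case pos [ 0.0959 -0.0014  0.184 ] F [  4.7  -4.4 -10.7] q [-1.05  0.57  0.46  1.78  0.35  1.18  0.91] w 0.0084
clock: 6.05
tcp_pos: [0.5367, 0.2259, 0.1686]
orientation: [-0.209, 2.832, -1.201]
contact_force: [1.7, -4.7, -0.5]
grip_width: 0.0083
gripper_force: 39.6
t 6.05 case pos [ 0.1467 -0.0014  0.1686] F [ 1.7 -4.7 -0.5] q [-1.14  0.7   0.46  1.69  0.38  1.3   0.81] w 0.0083
```

```bash

python3 -m crank '[[[0,1.0,-0.3],[0.032,0,0]],[[0,1.0,-0.25],[0.032,0,0]],[[0,1.05,-0.2],[0.032,0,0]],[[0,1.05,-0.15],[0.032,0,0]],[[0,1.05,-0.1],[0.032,0,0]]]'
python3 -c "
from h import *
rep()"
python3 -m crank '[[[0,0,0],[0,0,0]],[[0,0,0],[0,0,0]],[[0,0,0],[0,0,0]]]' 4
python3 - <<'E'
from h import *
rep()
p,d=snap('scene','s2')
cv2.imwrite('pics/c3.png',cv2.resize(p[90:290,250:450,::-1],None,fx=3,fy=3,interpolation=2))
E
```

```text
clock: 6.55
tcp_pos: [0.5304, 0.2672, 0.1356]
orientation: [-0.202, 2.717, -1.418]
contact_force: [1.5, -3.0, 0.9]
grip_width: 0.0089
gripper_force: 38.9
t 6.55 case pos [ 0.1885 -0.0013  0.1356] F [ 1.5 -3.   0.9] q [-1.21  0.86  0.46  1.59  0.39  1.4   0.74] w 0.0089
clock: 6.85
tcp_pos: [0.5306, 0.2667, 0.136]
orientation: [-0.202, 2.72, -1.414]
contact_force: [0.3, -0.4, -0.2]
grip_width: 0.04
gripper_force: 0.0
t 6.85 case pos [ 0.188  -0.0015  0.136 ] F [ 0.3 -0.4 -0.2] q [-1.2   0.86  0.46  1.59  0.39  1.4   0.74] w 0.04
```

View pics/c3.png

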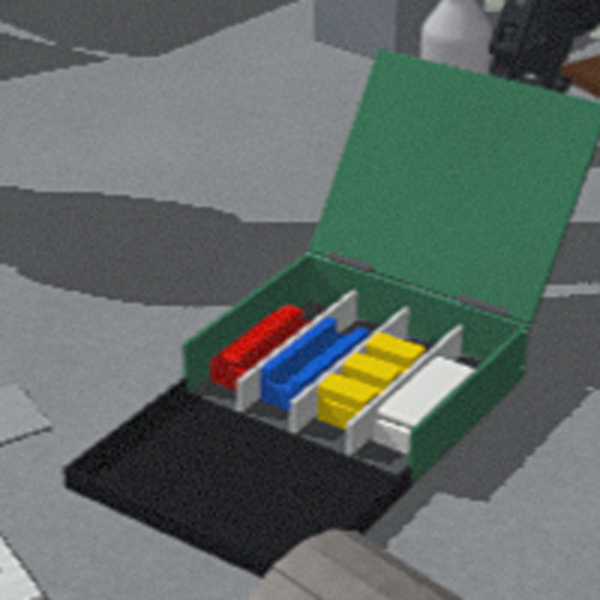

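The lid leans well back and all the blocks are still in place. Blue is in the second lane from the robot side (crop 315,365), which is case y = +24. Backing off the bar along the tool axis.

```bash

python3 -m crank '[[[0,0,-2],[0,0,0]],[[0,0,-4],[0,0,0]],[[0,0,-4],[0,0,0]],[[0,-3.3,-2.3],[0,0,0]],[[0,-3.3,-2.3],[0,0,0]]]' 
python3 -m crank '[[[0,-1.6,-1.1],[-0.148,0,0]],[[0,0,0],[-0.148,0,0]],[[0,0,0],[-0.148,0,0]],[[0,0,0],[-0.148,0,0]],[[0,0,0],[-0.148,0,0]]]' 0
python3 -m crank '[[[0,0,0],[-0.148,0,0]],[[0,0,0],[-0.08,0,0]],[[0,0,0],[0,0,0]]]' |tail -1
python3 - <<'E'
from h import *
rep(c2w([.055,.024,.28]),DOWN)
p,d=snap('top','t2')
cv2.imwrite('pics/c4.png',cv2.resize(p[205:330,195:355,::-1],None,fx=4.6,fy=4.6,interpolation=2))
E
```

```text
clock: 7.4
tcp_pos: [0.5178, 0.3484, 0.2745]
orientation: [-0.205, 2.72, -1.415]
contact_force: [1.2, 0.9, 1.0]
grip_width: 0.0401
gripper_force: 0.0
clock: 7.9
tcp_pos: [0.5187, 0.3474, 0.2947]
orientation: [-0.229, 3.097, -0.329]
contact_force: [-0.4, -0.9, -0.3]
grip_width: -0.0
gripper_force: 0.0
gripper_force: 0.0
t 8.2 case pos [ 0.2646 -0.0024  0.2946] F [-0.9 -1.2  0.8] q [-0.93  0.34  0.34  1.63 -0.13  1.18  1.15] w -0.0002
turn tool [ 0.01   0.003 -0.008]
shift tool cm [  2.48 -20.99   1.25]
```

View pics/c4.png

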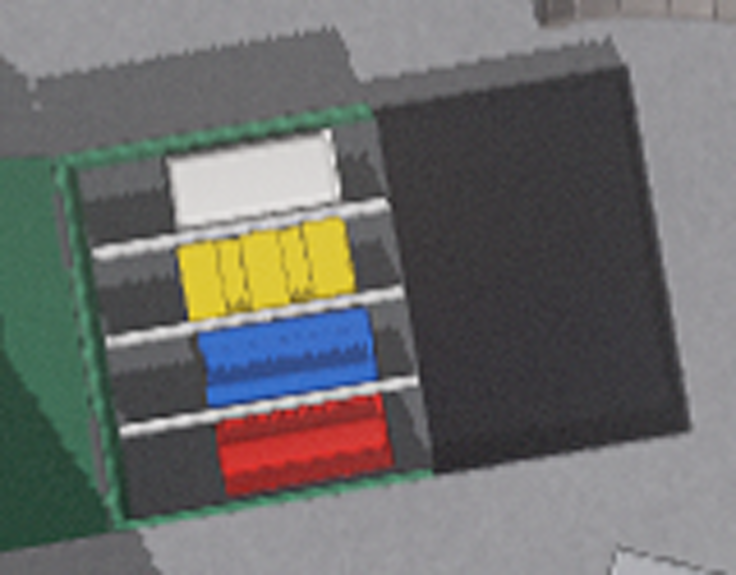

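Blue lies between the dividers at crop v≈333 and 424. The empty gap behind it runs from the wall at u≈115 to the block end at u≈203.

```bash
python3 - <<'E'
from h import *
f=lambda P:[(195+u/4.6-.4,205+v/4.6-.4) for u,v in P]
def c(P,z): return ((px2w('top',f(P),z=z)-np.append(O,0))@RC).round(4)
print('div',c([(110,342),(405,292),(125,430),(415,380)],.034))
print('blue end',c([(198,338),(207,405),(368,308),(376,375)],.036));print('wall',c([(110,385)],.048))
g=px2w('top',f([(160,379)]),z=.034)[0];print('gap',g,(RC.T@(g-np.append(O,0))).round(4))
rep(np.append(g[:2],.28),DOWN)
E
```

```text
div [[ 0.0743  0.0018  0.034 ]
 [-0.0851  0.002   0.034 ]
 [ 0.0737  0.0494  0.034 ]
 [-0.0827  0.049   0.034 ]]
blue end [[ 0.0274  0.0077  0.036 ]
 [ 0.0283  0.0436  0.036 ]
 [-0.0644  0.0072  0.036 ]
 [-0.0628  0.043   0.036 ]]
wall [[0.0757 0.0251 0.048 ]]
gap [0.52406444 0.12726852 0.034     ] [0.0511 0.0257 0.034 ]
t 8.25 case pos [ 0.2671 -0.0016  0.2938] F [ 0.2 -0.   0.4] q [-0.94  0.35  0.34  1.63 -0.13  1.18  1.14] w 0.0001
turn tool [ 0.008  0.001 -0.004]
shift tool cm [  2.65 -21.62   1.21]
```

```bash

python3 -m crank '[[[0.53,-4.24,0],[0.002,0,0]],[[0.53,-4.24,0],[0.002,0,0]],[[0.53,-4.24,0],[0.002,0,0]],[[0.53,-4.24,0],[0,0,0]],[[0.53,-4.24,0],[0,0,0]]]' |head -2
python3 -m crank '[[[0,0,4],[0,0,0]],[[0,0,4],[0,0,0]],[[0,0,4],[0,0,0]],[[0,0,4],[0,0,0]],[[0,0,4],[0,0,0]]]'
python3 -m crank '[[[0,0,2],[0,0,0]],[[0,0,0],[0,0,0]],[[0,0,0],[0,0,0]]]' |tail -1
python3 - <<'E'
from h import *
rep(c2w([.0545,.0255,.012]),DOWN)
E
```

```text
clock: 8.75
tcp_pos: [0.5231, 0.134, 0.2914]
clock: 9.25
tcp_pos: [0.5231, 0.1363, 0.0898]
orientation: [0.24, -3.132, -0.002]
contact_force: [-0.4, 0.8, 0.2]
grip_width: -0.0
gripper_force: 0.0
gripper_force: 0.0
t 9.55 case pos [0.0593 0.025  0.0717] F [-0.3 -0.3  1.3] q [-0.63  0.49  0.34  2.02 -0.26  0.67  1.59] w 0.0006
turn tool [ 0.001 -0.001  0.002]
shift tool cm [ 0.05 -0.49  5.96]
```

```bash

python3 -m crank '[[[0.05,-0.45,0],[0,0,0]],[[0,0,2],[0,0,0]],[[0,0,2],[0,0,0]],[[0,0,1],[0,0,0]],[[0,0,0.7],[0,0,0]]]'
python3 - <<'E'
from h import *
rep(c2w([.0545,.0255,.013]),DOWN)
p,d=snap('top','t3')
cv2.imwrite('pics/c5.png',cv2.resize(p[205:330,195:355,::-1],None,fx=4.6,fy=4.6,interpolation=2))
E
```

```text
clock: 10.05
tcp_pos: [0.524, 0.13, 0.0149]
orientation: [-0.234, 3.132, 0.004]
contact_force: [-0.2, -0.0, 0.1]
grip_width: 0.0
gripper_force: 0.0
t 10.05 case pos [0.0538 0.0254 0.0149] F [-0.2 -0.   0.1] q [-0.58  0.58  0.29  2.04 -0.31  0.55  1.64] w 0.0
turn tool [0.002 0.001 0.   ]
shift tool cm [0.01 0.07 0.19]
```

```bash

python3 -m crank '[[[0,-1.4,0.1],[0,0,0]],[[0,-1.4,0],[0,0,0]],[[0,-1.4,0],[0,0,0]],[[0,-1.4,0],[0,0,0]],[[0,-1.4,0],[0,0,0]]]'
python3 -c "
from h import *
rep(c2w([-.0875,.0255,.014]),DOWN)"
```

```text
clock: 10.6
tcp_pos: [0.5345, 0.0594, 0.0139]
orientation: [-0.233, 3.132, 0.004]
contact_force: [0.2, 2.4, 2.7]
grip_width: -0.0001
gripper_force: 1.5
t 10.6 case pos [-0.0176  0.0255  0.0139] F [0.2 2.4 2.7] q [-0.44  0.58  0.28  2.05 -0.3   0.55  1.77] w -0.0001
turn tool [ 0.002  0.001 -0.   ]
shift tool cm [-0.   -6.99 -0.03]
```

```bash

python3 -m crank '[[[0,-1.4,0],[0,0,0]],[[0,-1.4,0],[0,0,0]],[[0,-1.3,0],[0,0,0]],[[0,-1.2,0],[0,0,0]],[[0,-1.0,0],[0,0,0]]]'
python3 -m crank '[[[0,-0.7,0],[0,0,0]],[[0,0,0],[0,0,0]],[[0,0.5,0],[0,0,0]],[[0,0,-3],[0,0,0]],[[0,0,-4],[0,0,0]]]'
python3 -m crank '[[[0,0,-5],[0,0,0]],[[0,0,-5],[0,0,0]],[[0,0,-5],[0,0,0]],[[-4,0,0],[0,0,0]],[[-4,0,0],[0,0,0]]]'
python3 -m crank '[[[-4,0,0],[0,0,0]],[[-4,0,0],[0,0,0]],[[0,0,0],[0,0,0]]]'|tail -1
python3 - <<'E'
from h import *
rep()
p,d=snap('top','t4')
cv2.imwrite('pics/c6.png',cv2.resize(p[205:330,155:355,::-1],None,fx=4,fy=4,interpolation=2))
E
```

```text
clock: 11.1
tcp_pos: [0.5433, -0.0028, 0.0132]
orientation: [0.233, -3.133, -0.003]
contact_force: [-0.6, 2.3, 1.0]
grip_width: -0.0002
gripper_force: 1.3
clock: 11.6
tcp_pos: [0.5416, -0.0028, 0.0822]
orientation: [0.236, -3.127, -0.002]
contact_force: [0.7, 0.3, 0.2]
grip_width: 0.0001
gripper_force: 0.0
clock: 12.1
tcp_pos: [0.6243, 0.0092, 0.2366]
orientation: [-0.236, 3.128, 0.006]
contact_force: [-0.6, 0.8, -0.6]
grip_width: -0.0001
gripper_force: 0.0
gripper_force: 0.0
t 12.4 case pos [-0.0791 -0.1377  0.2314] F [-0.2  0.1  0.4] q [-0.38  0.55  0.39  1.49 -0.22  1.14  1.78] w 0.0001
```

View pics/c6.png

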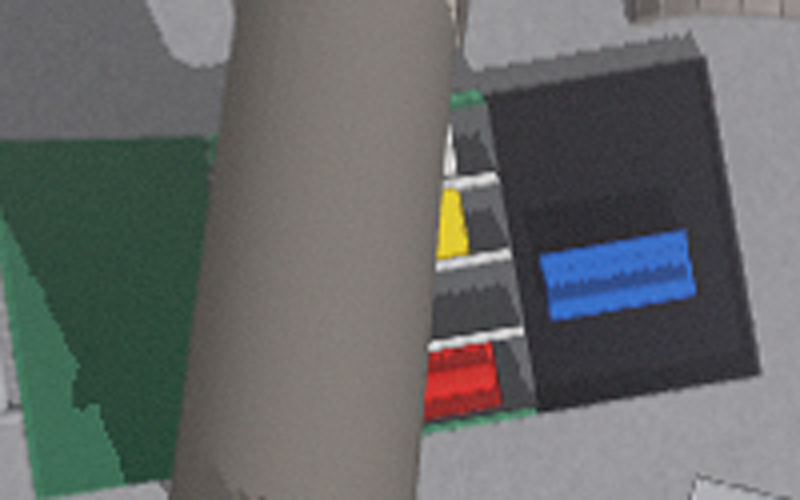

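Blue lies flat in the tray, with its ends at crop (545,288) and (690,262). Red, yellow and white still sit in their lanes. A quick number check follows before handing in.

```bash
python3 - <<'E'
from h import *
P=[(155+u/4-.4,205+v/4-.4) for u,v in [(545,288),(690,262)]]
q=((px2w('top',P,z=.036)-np.append(O,0))@RC);print(q,q.mean(0))
if -.19<q.mean(0)[0]<-.138: print(r.hand_in())
E
```

```text
[[-0.10157243  0.02604633  0.036     ]
 [-0.19159188  0.02533943  0.036     ]] [-0.14658215  0.02569288  0.036     ]
the job is handed in; nothing more can be done
None
```

The job is handed in, result not reported back: lid left open at about 2.1 rad, the odd blue block flat in the tray with its centre about 147 mm from the case origin, the other three still in their lanes, and the tile never approached.

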